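# Break down a mixed delivery into the colour-coded order trays

### The job

Unstack the four cartons of the mixed delivery and put each one in the tray of the same colour as its band, standing upright as it does now and fully down on the tray's floor between its walls. Handle the cartons gently, without dropping or tipping any, and leave the tape roll and the cutter where they lie.

Things in the scene. Friction and masses are not known exactly. Their poses are not given: they have to be found in the camera images.
- blue_carton: Large sealed brown cardboard carton with a 42 mm wide blue band printed round its middle; 140 long (its x) x 54 wide (its y) x 64 high mm, about 0.30 kg. Starts in the stack's lower layer, on a 5 mm sheet of cardboard, about 40 mm beside the red-banded one, under two small cartons laid crosswise. Origin at the centre of its underside, z up.
- red_carton: Large sealed brown cardboard carton with a 42 mm wide red band printed round its middle; 140 long (its x) x 54 wide (its y) x 64 high mm, about 0.30 kg. Starts in the stack's lower layer, on a 5 mm sheet of cardboard, about 40 mm beside the blue-banded one, under two small cartons laid crosswise. Origin at the centre of its underside, z up.
- yellow_carton: Small sealed brown cardboard carton with a 42 mm wide yellow band printed round its middle; 130 long (its x) x 50 wide (its y) x 56 high mm, about 0.20 kg. Starts in the stack's upper layer, lying crosswise over both large cartons (its underside 69 mm above the table), about 40 mm beside the white-banded one. Origin at the centre of its underside, z up.
- white_carton: Small sealed brown cardboard carton with a 42 mm wide white band printed round its middle; 130 long (its x) x 50 wide (its y) x 56 high mm, about 0.20 kg. Starts in the stack's upper layer, lying crosswise over both large cartons (its underside 69 mm above the table), about 40 mm beside the yellow-banded one. Origin at the centre of its underside, z up.
- blue_tray: Shallow open blue plastic tray for the blue-banded carton, fixed to the table; inside 160 long (its x) x 74 wide (its y) mm, walls 4 mm thick, the rim 18 mm above the table, floor 4 mm thick. Origin at the centre of its underside, on the table, z up.
- red_tray: Shallow open red plastic tray for the red-banded carton, fixed to the table; inside 160 long (its x) x 74 wide (its y) mm, walls 4 mm thick, the rim 18 mm above the table, floor 4 mm thick. Origin at the centre of its underside, on the table, z up.
- yellow_tray: Shallow open yellow plastic tray for the yellow-banded carton, fixed to the table; inside 150 long (its x) x 70 wide (its y) mm, walls 4 mm thick, the rim 18 mm above the table, floor 4 mm thick. Origin at the centre of its underside, on the table, z up.
- white_tray: Shallow open white plastic tray for the white-banded carton, fixed to the table; inside 150 long (its x) x 70 wide (its y) mm, walls 4 mm thick, the rim 18 mm above the table, floor 4 mm thick. Origin at the centre of its underside, on the table, z up.
- tape_roll: Bystander: loose roll of brown packing tape lying flat, outer diameter 108 mm, 48 mm high. Origin at the centre of its underside.
- cutter: Bystander: loose orange box cutter with a black slider lying flat, 165 mm long (its x), 26 mm wide, 20 mm high. Origin on the underside of its handle, at mid length.

How it is judged:
At the end, for the whole second after the job is handed in: Each carton stands in the tray of its band's colour: upright (within 0.08 rad), on the tray's floor (underside within 4 mm of it), its centre within 18 mm of the tray's centre and its length along the tray's (within 0.2 rad), released and at rest (horizontal distance between blue_carton and blue_tray below 0.018 m and z of blue_carton in the frame of blue_tray between 0 and 0.008 m and angle between each of blue_carton, red_carton, yellow_carton, white_carton's own z axis and vertical below 0.08 rad and angle between the x axis of blue_carton and the x axis of blue_tray, either way round below 0.2 rad and linear speed of each of blue_carton, red_carton, yellow_carton, white_carton below 0.01 m/s and angular speed of each of blue_carton, red_carton, yellow_carton, white_carton below 0.1 rad/s and horizontal distance between red_carton and red_tray below 0.018 m and z of red_carton in the frame of red_tray between 0 and 0.008 m and angle between the x axis of red_carton and the x axis of red_tray, either way round below 0.2 rad and horizontal distance between yellow_carton and yellow_tray below 0.018 m and z of yellow_carton in the frame of yellow_tray between 0 and 0.008 m and angle between the x axis of yellow_carton and the x axis of yellow_tray, either way round below 0.2 rad and horizontal distance between white_carton and white_tray below 0.018 m and z of white_carton in the frame of white_tray between 0 and 0.008 m and angle between the x axis of white_carton and the x axis of white_tray, either way round below 0.2 rad); the robot touches nothing.
It fails at once if a carton is dropped: it moves faster than 0.6 m/s with its underside less than 30 mm above the table ((linear speed of blue_carton above 0.6 m/s and height (world z) of blue_carton below 0.03 m) or (linear speed of red_carton above 0.6 m/s and height (world z) of red_carton below 0.03 m) or (linear speed of yellow_carton above 0.6 m/s and height (world z) of yellow_carton below 0.03 m) or (linear speed of white_carton above 0.6 m/s and height (world z) of white_carton below 0.03 m)).
It fails at once if a carton is tipped by more than about 45 degrees (angle between any of blue_carton, red_carton, yellow_carton, white_carton's own z axis and vertical above 0.8 rad).
It fails at once if the tape roll is pushed more than 20 mm from its place (distance of tape_roll from where it was at the start of the episode above 0.02 m).
It fails at once if the cutter is pushed more than 20 mm from its place (distance of cutter from where it was at the start of the episode above 0.02 m).
It also fails if it takes over 125 s, if anything falls off the work surface, if the arm or the gripper's body presses on something with over 40 N, if the wrist force passes 120 N, or if a joint passes its speed limit or range.

### The arm

A 6-joint arm with a two-finger parallel gripper is mounted at the origin on the work surface. World frame = base frame: x ahead of the robot, y to its left, z up, the work surface at z = 0. Lengths are in m, angles in rad, forces in N, time in s.
With the tool pointing down it reaches from about 0.225 to 0.875 m from the base axis. Payload 3.4 kg.
Tool frame: the origin (TCP) lies between the finger pads; the fingertips stand 11 mm ahead of it and the grasp point (between the pads) lies 8 mm behind it; z points along the fingers, y is the line along which they close (so a half turn about z gives the same grasp; the last joint's range is limited). The gripper opens to 85 mm and grips with 20 to 120 N. Pads are 22 mm wide; open, the fingers measure 114 mm over their backs; the gripper's body (76 mm by 85 mm) begins 54 mm behind the grasp point. The pads swing forward as they close: fully open they stand 13 mm farther back than shut.
Start: joints at [-1.256, 0.276, 1.505, -0, 1.361, -0.121], TCP at [0.243, -0.521, 0.242] pointing down, gripper open.
Joint ranges: [-2.89, 2.89], [-0.75, 2.08], [0.22, 2.7], [-1.18, 4.32], [0.11, 2.71], [-2.7, 2.7]. Speed limits (rad/s): [2.57, 2.57, 3.14, 3.14, 3.14, 3.14].

### API

Orientations are given as a unit quaternion [w, x, y, z].
In Python, from rig import manip, imaging gives the robot as it stands. The module is installed in compiled form; this text tells all that it offers.
- The arm moves only by the tool jog_arm, never from a script. Its argument "deltas" is one flat list of numbers, 7 for each row, row after row: the turn, a rotation vector about the world's x, y, z in degrees, then the shift along the world's x, y, z in mm, then the opening, from 0 (shut) to 1 (fully open). In form: [ax, ay, az, tx, ty, tz, gripper, ax, ay, az, tx, ty, tz, gripper, ...]. A call has 1 to 20 rows; each row is the pose to reach, as a shift and turn from the pose commanded when the call began; what a row does not reach only later rows make up. A row lasts 1/10 s, in which the tool goes at most 50 mm and 8.59 degrees, less where a joint would pass 70% of its speed; a pose out of reach is approached as far as the arm can. A call with a gripper value outside its range is refused whole. The fingers move at their own pace and stop on an object; "grip_force" is the grip in N (left out, the last holds). Time passes only in rows, so rows that repeat a pose let the fingers close. It gives the time, the measured TCP pose, the force, the opening and the grip force at its end, in the units of the state.
- manip.get_state(): the state, without advancing time (a new reading comes with each control period).
- imaging.get_image(name): name is "scene" or "side" or "wrist"; returns the picture (480x640x3 uint8, blue, green, red); there is no depth.
- imaging.calibration(name): a dict with "mtx" (3x3 intrinsics, pixels), "cam_to_world" (4x4, takes a point from camera to world coordinates). Camera axes: x right, y down, z forward; pixel columns grow to the right and rows downward; lengths in m; the calibration is good to about 2 mm. A picture is of the moment at which its call begins: read the wrist's pose just before it. calibration takes no time and is no camera call; for the wrist camera it gives the pose at the moment of the call.
- manip.sign_off(): hands the job in; it is judged then, once.
The state is a dict: "clock": time; "qpos": joint angles; "qd": joint speeds; "effort": joint torques, N m; "position": TCP position; "ee_rot": TCP orientation; "contact_force": force on the tool from outside, world axes, zero at the start; "moment": the same for the moment, N m; "width": finger opening in m; "gripper_force": force on a finger pad.
Only numpy, scipy, OpenCV 4.12 (cv2) and the standard library are available. Lean on these libraries where they do the work, as an engineer would, in place of code of your own. Each camera call takes 0.05 s, during which the arm holds its last target. There are 200 camera calls.

## Working session

There is one attempt and no reset: what is moved stays moved. The work goes in short steps, Python scripts to look and compute and a tool call to move; the robot and the scene stay as the last step left them, time stands still between calls to the robot, and variables do not carry over. Pictures are saved under pics/ and viewed, at most 14 in all, crops included, and the job is handed in when it is done.

Besides the shell and the picture viewer there is one more tool, called in YAML: its name, and indented under it one key for each argument. jog_arm: Moves the arm, as the interface text tells. Its arguments: {"type":"object","properties":{"deltas":{"type":"array"},"grip_force":{"type":"number"}},"required":["deltas"]}

```bash
mkdir -p pics
python3 - <<'E'
from rig import manip, imaging
import cv2,numpy as np
for n in("scene","side"):
    im=imaging.get_image(n); cv2.imwrite(f"pics/{n}0.png",im)
    c=imaging.calibration(n); print(n,np.round(c["mtx"],1).tolist(),np.round(c["cam_to_world"],3).tolist())
s=manip.get_state(); print(s["clock"],s["position"],s["ee_rot"],s["width"])
E
```

```text
scene [[437.7, 0.0, 324.7], [0.0, 437.7, 240.7], [0.0, 0.0, 1.0]] [[-0.689, 0.587, -0.425, 1.025], [0.725, 0.547, -0.419, 0.44], [-0.014, -0.597, -0.802, 0.91], [0.0, 0.0, 0.0, 1.0]]
side [[615.8, 0.0, 324.8], [0.0, 615.8, 234.6], [0.0, 0.0, 1.0]] [[0.993, -0.094, 0.07, 0.482], [-0.115, -0.674, 0.73, -1.016], [-0.021, -0.733, -0.68, 1.004], [0.0, 0.0, 0.0, 1.0]]
0.1 [ 0.24257011 -0.52082189  0.24151606] [-8.28369875e-04  9.76354746e-01  2.16172885e-01 -9.20572718e-05] 0.08531817814687578
```

View pics/scene0.png

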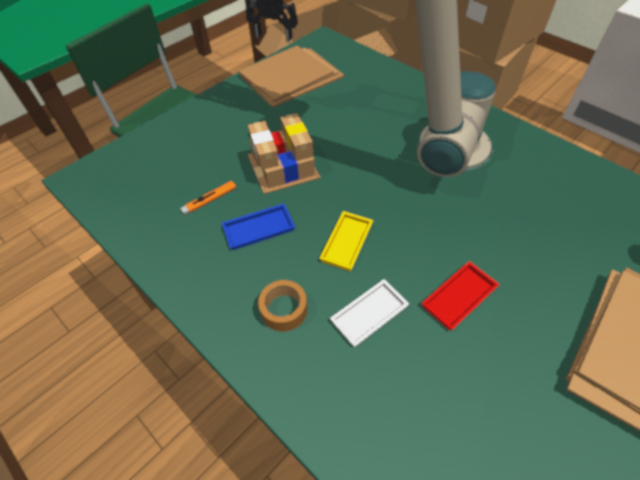

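View pics/side0.png

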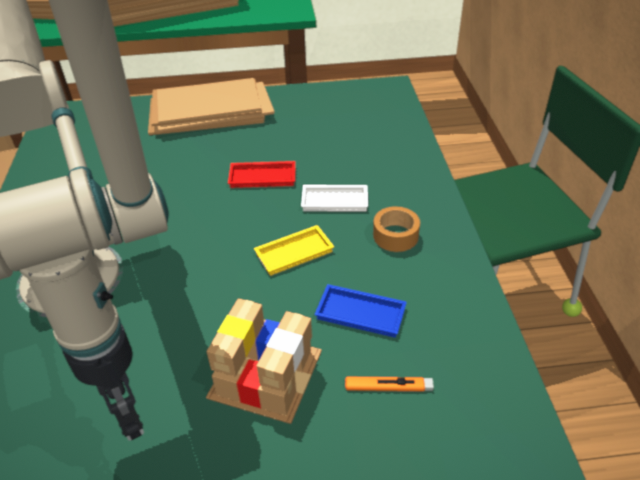

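The scene view shows the stack at about (283,150), blue tray (258,227), yellow (347,240), white (370,312), red (460,295), cutter (208,197) and tape roll (282,305). The side view agrees, with the stack at about (262,360). Next I'll measure the trays.

```bash
cat > h.py <<'E'
from rig import manip, imaging
import cv2,numpy as np
def cast(uv,z,c):
    uv=np.atleast_2d(uv).astype(float); K=np.array(c["mtx"]);T=np.array(c["cam_to_world"])
    d=np.c_[uv,np.ones(len(uv))]@np.linalg.inv(K).T@T[:3,:3].T
    return T[:3,3]+d*((z-T[2,3])/d[:,2])[:,None]
HSV={"blue":((105,120,40),(130,255,255)),"yellow":((22,150,80),(34,255,255)),"white":((0,0,140),(180,50,255)),"red":((0,180,60),(6,255,255))}
def contours(im,col,amin):
    h=cv2.cvtColor(im,cv2.COLOR_BGR2HSV); m=cv2.inRange(h,*map(np.array,HSV[col]))
    if col=="red": m|=cv2.inRange(h,np.array((172,180,60)),np.array((180,255,255)))
    m=cv2.morphologyEx(m,cv2.MORPH_CLOSE,np.ones((7,7)))
    return sorted([k[:,0] for k in cv2.findContours(m,0,1)[0] if cv2.contourArea(k)>amin],key=lambda k:-cv2.contourArea(k))
def rect(p):
    (x,y),(w,h),a=cv2.minAreaRect((p[:,:2]*1000).astype(np.float32))
    if w<h: w,h,a=h,w,a+90
    return round(x,1),round(y,1),round(w,1),round(h,1),round((a+90)%180-90,1)
E
python3 - <<'E'
from h import *
for n in("scene","side"):
    im=cv2.imread(f"pics/{n}0.png");c=imaging.calibration(n)
    for col in HSV:
        for k in contours(im,col,60):
            r=rect(cast(k,.016,c)); u=k.mean(0).round()
            if r[2]<260 and 0<r[0]<900: print(n,col,u,r, "top" ,rect(cast(k,.125,c))[:2])
# rough stack / bystanders
c=imaging.calibration("scene");print("stack", cast([(264,138),(296,129)],.125,c).round(3).tolist(),"tape",cast([282,300],.048,c).round(3),"cutter",cast([(182,210),(235,184)],.02,c).round(3).tolist())
c=imaging.calibration("side");print("stack", cast([(236,330),(286,346)],.125,c).round(3).tolist(),"tape",cast([396,222],.048,c).round(3))
c=imaging.calibration("wrist");print(np.round(c["mtx"],0).tolist(),np.round(c["cam_to_world"],3).tolist())
E
```

```text
scene blue [257. 226.] (634.0, -189.3, 178.3, 100.0, -24.2) top (681.6, -112.6)
scene blue [289. 166.] (423.9, -291.8, 119.9, 43.9, 58.9) top (497.1, -202.6)
scene yellow [346. 240.] (509.7, 9.2, 172.6, 86.9, 21.3) top (572.5, 61.7)
scene yellow [293. 132.] (309.5, -379.4, 105.9, 67.5, 55.8) top (396.8, -279.5)
scene white [369. 312.] (624.7, 183.7, 168.7, 90.7, -8.3) top (673.5, 215.0)
scene white [176.  35.] (213.0, -1156.0, 154.0, 69.7, 0.7) top (312.0, -961.3)
scene white [70. 84.] (663.3, -1154.7, 81.1, 76.5, -4.2) top (707.3, -960.2)
scene white [261. 137.] (393.6, -448.2, 61.7, 51.6, -28.4) top (470.6, -339.9)
scene red [459. 295.] (448.4, 308.4, 177.9, 87.5, -5.2) top (518.7, 324.4)
scene red [279. 142.] (371.9, -393.8, 95.2, 27.4, 63.6) top (451.5, -292.1)
side blue [361. 310.] (630.2, -193.0, 177.0, 100.3, -24.2) top (613.9, -283.8)
side blue [265. 336.] (427.5, -240.0, 92.8, 27.5, 65.1) top (433.5, -325.6)
side yellow [293. 250.] (508.6, 6.7, 167.8, 98.5, 21.0) top (505.7, -106.1)
side yellow [240. 332.] (372.9, -224.4, 82.0, 81.6, 65.3) top (385.0, -311.7)
side white [334
[... 295 characters left out ...]
e white [ 81. 340.] (57.8, -192.2, 117.8, 46.5, -2.5) top (104.6, -283.1)
side white [428. 383.] (729.4, -385.2, 24.0, 15.3, 82.7) top (702.1, -454.8)
side red [262. 174.] (444.9, 303.7, 173.1, 105.6, -5.4) top (449.1, 158.1)
side red [250. 385.] (393.5, -343.6, 106.5, 41.2, -89.8) top (403.3, -417.8)
stack [[0.469, -0.331, 0.125], [0.384, -0.293, 0.125]] tape [[0.753 0.033 0.048]] cutter [[0.74, -0.377, 0.02], [0.581, -0.347, 0.02]]
stack [[0.384, -0.302, 0.125], [0.472, -0.349, 0.125]] tape [[0.75  0.031 0.048]]
[[364.0, 0.0, 323.0], [0.0, 364.0, 236.0], [0.0, 0.0, 1.0]] [[0.423, -0.873, -0.243, 0.304], [-0.906, -0.408, -0.112, -0.492], [-0.001, 0.268, -0.964, 0.373], [0.0, 0.0, 0.0, 1.0]]
```

jog_arm:
  deltas: [0,0,8,40,40,20,1,0,0,16,80,80,40,1,0,0,24,120,120,40,1,0,0,32,160,160,40,1,0,0,39,187,201,40,1,0,0,39,187,201,40,1,0,0,39,187,201,40,1,0,0,39,187,201,40,1,0,0,39,187,201,40,1]
  grip_force: 40

```text
clock: 1.0
position: [0.4291, -0.3211, 0.282]
ee_rot: [-0.0, 0.848, 0.529, -0.0]
contact_force: [-1.1, -0.4, 0.5]
width: 0.0852
gripper_force: 0.0
```

Run:
```python
from h import *
s=manip.get_state(); c=imaging.calibration("wrist"); im=imaging.get_image("wrist"); cv2.imwrite("pics/w1.png",im)
print(s["clock"],s["position"],s["ee_rot"])
for col in HSV:
    for k in contours(im,col,150): print(col,k.mean(0).round(),rect(cast(k,.125,c)),rect(cast(k,.069,c)))
```

```text
1.0 [ 0.42910619 -0.32105232  0.28202261] [-9.52778311e-05  8.48416357e-01  5.29329284e-01 -4.29806024e-04]
blue [453.  17.] (576.6, -229.7, 127.9, 23.8, -26.0) (599.5, -223.9, 152.7, 28.4, -26.0)
blue [316. 153.] (447.8, -269.6, 45.9, 34.2, 65.4) (445.6, -271.6, 54.9, 40.8, 65.4)
yellow [261. 215.] (387.0, -293.0, 56.1, 47.0, -26.0) (373.0, -299.5, 67.0, 56.1, -26.0)
yellow [536. 148.] (596.6, -340.8, 102.6, 16.1, -8.6) (623.3, -356.6, 122.6, 19.2, -8.6)
white [377. 215.] (469.8, -337.2, 54.9, 52.6, -27.3) (471.9, -352.3, 65.6, 62.8, -27.3)
white [471. 324.] (506.6, -458.3, 71.2, 18.1, -84.9) (515.8, -496.9, 85.1, 21.7, -84.9)
white [175. 325.] (273.8, -344.5, 71.8, 17.0, 31.9) (237.7, -361.0, 85.7, 20.3, 31.9)
white [606. 126.] (654.7, -347.7, 15.2, 11.1, 82.3) (692.7, -364.8, 18.2, 13.3, 82.3)
red [322. 244.] (419.6, -339.6, 57.1, 34.0, 64.8) (411.9, -355.1, 68.2, 40.6, 64.8)
```

View pics/w1.png

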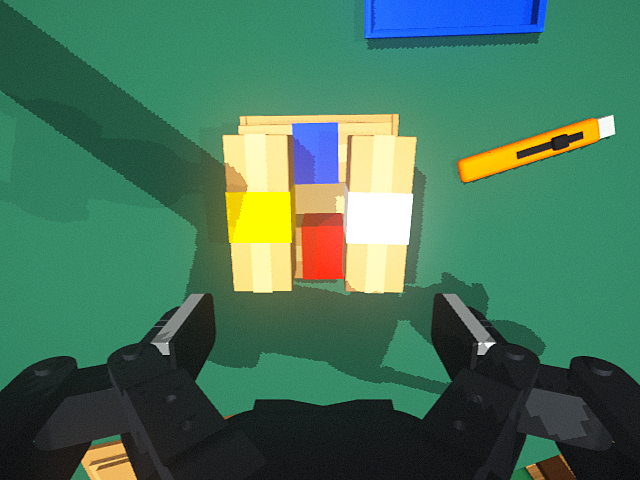

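Run:
```python
from h import *
c=imaging.calibration("wrist")
n=["y inner","w inner","y outer","w outer","y tl","y tr","y bl","y br","w tl","w tr","w bl","w br"]
P=cast([(291,217),(346,217),(228,217),(411,217),(223,135),(293,135),(232,291),(292,291),(345,136),(416,136),(348,291),(404,291)],.125,c)[:,:2]*1000
a=np.radians(64);R=np.array([[np.cos(a),np.sin(a)],[np.sin(a),-np.cos(a)]])
for k,p in zip(n,P): print(k,p.round(1),"along64,across-26:",(R@p).round(1))
```

```text
y inner [ 407.7 -306. ] along64,across-26: [-96.3 500.6]
w inner [ 447.7 -325.5] along64,across-26: [-96.3 545.1]
y outer [ 361.9 -283.6] along64,across-26: [-96.2 449.6]
w outer [ 494.9 -348.6] along64,across-26: [-96.4 597.7]
y tl [ 390.6 -226.4] along64,across-26: [-32.3 450.4]
y tr [ 438.5 -249.9] along64,across-26: [-32.4 503.7]
y bl [ 332.4 -341.4] along64,across-26: [-161.1  448.4]
y br [ 378.6 -364. ] along64,across-26: [-161.2  499.8]
w tl [ 473.8 -268. ] along64,across-26: [-33.1 543.3]
w tr [ 522.5 -291.8] along64,across-26: [-33.2 597.5]
w bl [ 421.7 -385. ] along64,across-26: [-161.2  547.8]
w br [ 464.8 -406.1] along64,across-26: [-161.3  595.8]
```

The wrist view shows both upper cartons square to the gripper: yellow top at about (261,215), white at (377,215), and the large ones below. Their tops measure about 129 x 51 mm, as they should. Now grasping yellow.

jog_arm:
  deltas: [0,0,0,-20,12,0,0.85,0,0,0,-44,26,-20,0.85,0,0,0,-44,26,-60,0.85,0,0,0,-44,26,-100,0.85,0,0,0,-44,26,-130,0.85,0,0,0,-44,26,-155,0.85,0,0,0,-44,26,-175,0.85,0,0,0,-44,26,-185,0.85,0,0,0,-44,26,-185,0.85,0,0,0,-44,26,-185,0.85]

```text
clock: 2.05
position: [0.3859, -0.2953, 0.0979]
ee_rot: [0.001, 0.848, 0.529, 0.0]
contact_force: [0.7, 0.2, 0.1]
width: 0.0724
gripper_force: 0.0
```

jog_arm:
  deltas: [0,0,0,0,0,0,0.5,0,0,0,0,0,0,0.5,0,0,0,0,0,0,0.4,0,0,0,0,0,0,0.4,0,0,0,0,0,0,0.4,0,0,0,0,0,0,0.4,0,0,0,0,0,0,0.4,0,0,0,0,0,0,0.4]
  grip_force: 40

```text
clock: 2.85
position: [0.3862, -0.2949, 0.0986]
ee_rot: [0.001, 0.848, 0.53, 0.0]
contact_force: [-1.2, -0.8, 6.2]
width: 0.0494
gripper_force: 42.7
```

jog_arm:
  deltas: [0,0,0,0,0,10,0.4,0,0,0,0,0,25,0.4,0,0,0,0,0,45,0.4,0,0,0,0,0,60,0.4,0,0,-2,5,14,70,0.4,0,0,-6,16,41,70,0.4,0,0,-10,29,71,70,0.4,0,0,-14,41,101,70,0.4,0,0,-18,53,131,70,0.4,0,0,-23,66,161,70,0.4,0,0,-27,78,191,70,0.4,0,0,-31,90,221,60,0.4,0,0,-36,103,252,40,0.4,0,0,-40,114,280,20,0.4,0,0,-43,121,298,5,0.4,0,0,-43,123,303,-5,0.4,0,0,-43,123,303,-5,0.4,0,0,-43,123,303,-5,0.4]

```text
clock: 4.65
position: [0.5086, 0.0081, 0.0926]
ee_rot: [0.0, 0.983, 0.182, -0.0]
contact_force: [0.0, -0.5, -1.5]
width: 0.0497
gripper_force: 42.0
```

Run:
```python
from h import *
s=manip.get_state(); c=imaging.calibration("wrist"); im=imaging.get_image("wrist"); cv2.imwrite("pics/w2.png",im)
print(s["position"],s["width"],s["contact_force"],c["cam_to_world"].round(4).tolist())
```

```text
[0.50860723 0.00810424 0.09263707] 0.049721359926560384 [ 0.01506814 -0.54528422 -1.52686362] [[0.3593, -0.8991, -0.25, 0.5722], [-0.9332, -0.3459, -0.0971, 0.033], [0.0009, 0.2682, -0.9634, 0.2237], [0.0, 0.0, 0.0, 1.0]]
```

View pics/w2.png

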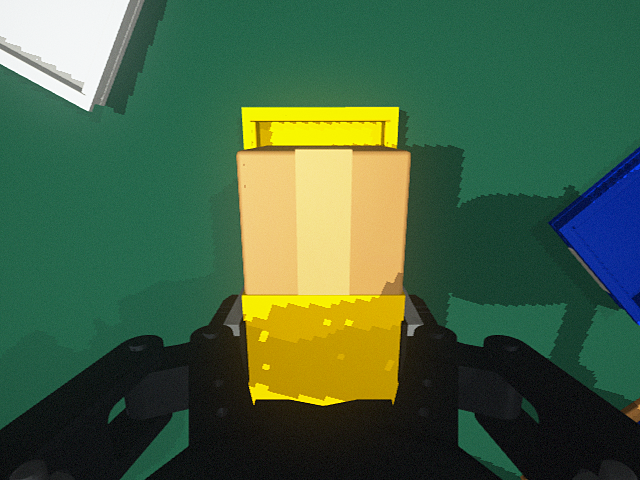

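The yellow carton hangs level in the grip. The tray's far rim runs from (241,107) to (400,107), and the carton's far top edge runs from (238,151) to (410,151).

```bash
cat >> h.py <<'E'
def chk(rim,top,ztop,L,a):
    "rim: two far outer rim corners, top: two far carton top corners; offset tray-carton"
    c=imaging.calibration("wrist");a=np.radians(a);u=np.array([np.cos(a),np.sin(a)])
    r=cast(rim,.018,c)[:,:2]*1000;t=cast(top,ztop,c)[:,:2]*1000
    ang=lambda d:np.degrees(np.arctan2(d[1],d[0]))
    tc=r.mean(0)-u*(L[0]);cc=t.mean(0)-u*L[1]
    print("rim len",np.hypot(*(r[1]-r[0])).round(1),"carton w",np.hypot(*(t[1]-t[0])).round(1),"angs",ang(r[1]-r[0]).round(1),ang(t[1]-t[0]).round(1),"tray c",tc.round(1),"carton c",cc.round(1),"diff",(tc-cc).round(1))
E
python3 -c "
from h import *
chk([(241,107),(400,107)],[(238,151),(410,151)],.121,(79,65),21.2)"
```

```text
rim len 85.0 carton w 47.5 angs -69.0 -69.0 tray c [512.   10.3] carton c [508.1   7.3] diff [3.9 3. ]
```

jog_arm:
  deltas: [0,0,0,0,1,-10,0.4,0,0,0,0,1,-25,0.4,0,0,0,0,1,-38,0.4,0,0,0,0,1,-47,0.4,0,0,0,0,1,-52,0.4,0,0,0,0,1,-55,0.4,0,0,0,0,1,-57,0.4,0,0,0,0,1,-58,0.4,0,0,0,0,1,-59,0.4,0,0,0,0,1,-59,0.4,0,0,0,0,1,-59,0.4]

```text
clock: 5.8
position: [0.5091, 0.0097, 0.0336]
ee_rot: [0.0, 0.983, 0.182, 0.0]
contact_force: [0.3, 0.9, -0.4]
width: 0.0497
gripper_force: 42.1
```

jog_arm:
  deltas: [0,0,0,0,0,-1,0.4,0,0,0,0,0,-1,0.4,0,0,0,0,0,-1,0.62,0,0,0,0,0,-1,0.75,0,0,0,0,0,-1,0.85,0,0,0,0,0,-1,0.85,0,0,0,0,0,10,0.85,0,0,0,0,0,40,0.85,0,0,0,0,0,80,0.85,0,0,0,0,0,120,0.85,0,0,0,0,0,150,0.85,0,0,0,0,0,150,0.85]

```text
clock: 7.0
position: [0.5118, 0.0094, 0.1887]
ee_rot: [0.002, 0.983, 0.182, 0.005]
contact_force: [-0.2, 0.7, 0.2]
width: 0.0726
gripper_force: 0.0
```

Run:
```python
from h import *
s=manip.get_state(); print(s["clock"],s["position"]); cv2.imwrite("pics/w3.png",imaging.get_image("wrist"))
```

```text
7.0 [0.51182006 0.00939535 0.18870941]
```

View pics/w3.png

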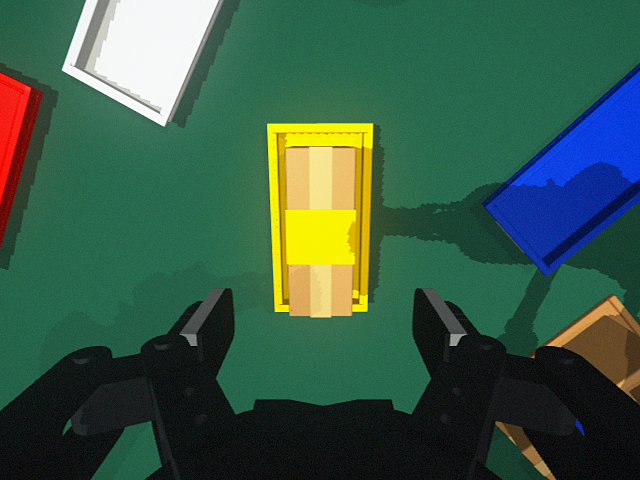

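Yellow is seated between the walls at about (320,230). Next is white.

jog_arm:
  deltas: [0,0,4,-4,-35,10,0.85,0,0,8,-8,-75,10,0.85,0,0,13,-12,-115,10,0.85,0,0,18,-16,-155,10,0.85,0,0,23,-20,-195,10,0.85,0,0,28,-24,-235,10,0.85,0,0,33,-28,-275,10,0.85,0,0,38,-33,-315,10,0.85,0,0,43,-37,-347,0,0.85,0,0,43,-37,-347,-20,0.85,0,0,43,-37,-347,-50,0.85,0,0,43,-37,-347,-72,0.85,0,0,43,-37,-347,-86,0.85,0,0,43,-37,-347,-86,0.85,0,0,43,-37,-347,-86,0.85]

```text
clock: 8.55
position: [0.4713, -0.3369, 0.0965]
ee_rot: [-0.001, 0.848, 0.53, -0.0]
contact_force: [0.4, 0.2, -0.4]
width: 0.0728
gripper_force: 0.0
```

jog_arm:
  deltas: [0,0,0,0,0,0,0.5,0,0,0,0,0,0,0.5,0,0,0,0,0,0,0.4,0,0,0,0,0,0,0.4,0,0,0,0,0,0,0.4,0,0,0,0,0,0,0.4,0,0,0,0,0,0,0.4]

```text
clock: 9.25
position: [0.4723, -0.3377, 0.0984]
ee_rot: [0.001, 0.848, 0.53, 0.0]
contact_force: [0.4, -0.5, 5.5]
width: 0.0493
gripper_force: 42.4
```

jog_arm:
  deltas: [0,0,0,0,0,10,0.4,0,0,0,0,0,25,0.4,0,0,0,0,0,45,0.4,0,0,-2,5,16,65,0.4,0,0,-6,13,45,75,0.4,0,0,-11,24,80,75,0.4,0,0,-17,35,120,75,0.4,0,0,-22,47,160,75,0.4,0,0,-28,59,200,75,0.4,0,0,-33,71,240,75,0.4,0,0,-39,82,280,75,0.4,0,0,-44,94,320,75,0.4,0,0,-50,106,360,70,0.4,0,0,-56,118,400,60,0.4,0,0,-61,129,440,40,0.4,0,0,-67,141,480,20,0.4,0,0,-71,149,508,5,0.4,0,0,-72,153,520,-5,0.4,0,0,-72,153,520,-5,0.4,0,0,-72,153,520,-5,0.4]

```text
clock: 11.25
position: [0.6241, 0.1823, 0.0921]
ee_rot: [0.001, 0.998, -0.069, -0.001]
contact_force: [-0.4, -0.5, -1.5]
width: 0.0497
gripper_force: 41.7
```

Run:
```python
from h import *
s=manip.get_state(); print(s["clock"],s["position"],s["width"],s["qpos"].round(2)); cv2.imwrite("pics/w4.png",imaging.get_image("wrist"))
```

```text
11.25 [0.62414418 0.18234802 0.09207438] 0.049666419068452705 [ 0.18  0.5   1.55 -0.    1.1   1.89]
```

View pics/w4.png

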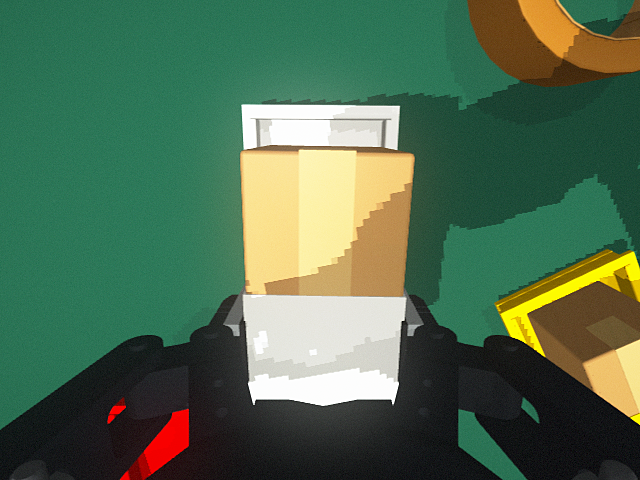

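White lines up with its tray as yellow did: rim from (242,105) to (400,105), carton edge from (241,151) to (414,151). Lowering and releasing.

jog_arm:
  deltas: [0,0,0,1,0,-10,0.4,0,0,0,1,0,-25,0.4,0,0,0,1,0,-38,0.4,0,0,0,1,0,-47,0.4,0,0,0,1,0,-52,0.4,0,0,0,1,0,-55,0.4,0,0,0,1,0,-57,0.4,0,0,0,1,0,-58,0.4,0,0,0,1,0,-60,0.4,0,0,0,1,0,-60,0.4,0,0,0,1,0,-60,0.4,0,0,0,1,0,-60,0.62,0,0,0,1,0,-60,0.75,0,0,0,1,0,-60,0.85,0,0,0,1,0,-60,0.85,0,0,0,1,0,-45,0.85,0,0,0,1,0,-15,0.85,0,0,0,1,0,30,0.85,0,0,0,1,0,70,0.85,0,0,0,1,0,100,0.85]

```text
clock: 13.3
position: [0.6265, 0.1829, 0.1952]
ee_rot: [-0.0, 0.998, -0.07, 0.002]
contact_force: [1.4, 0.1, -0.5]
width: 0.0724
gripper_force: 0.0
```

Run:
```python
from h import *
s=manip.get_state(); print(s["clock"],s["position"])
im=imaging.get_image("wrist")
cv2.imwrite("pics/w5.png",im)
im=imaging.get_image("side");cv2.imwrite("pics/s5.png",im)
a=cv2.resize(im[220:480,150:450],(600,520)); b=a
cv2.imwrite("pics/m5.png",np.hstack([cv2.resize(cv2.imread("pics/w5.png"),(400,300)),cv2.resize(im[120:420,150:450],(400,300*1))]))
```

```text
13.3 [0.62646692 0.18288866 0.1952147 ]
```

View pics/m5.png

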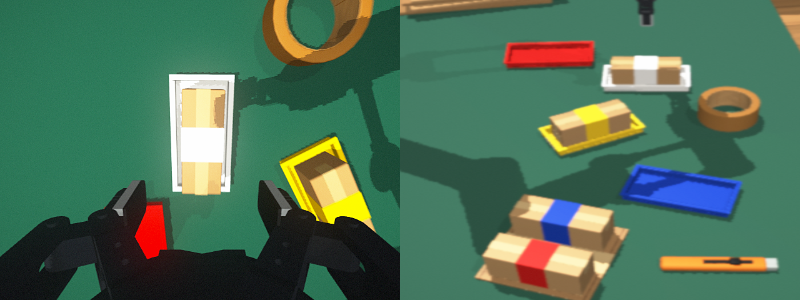

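Both small cartons are seated upright, white at (203,140) in the left half. Blue and red stand free on the sheet in the right half. Moving above them for a look.

jog_arm:
  deltas: [0,0,-2,-15,-40,20,0.85,0,0,-4,-31,-80,50,0.85,0,0,-6,-47,-120,79,0.85,0,0,-8,-63,-160,79,0.85,0,0,-10,-79,-200,79,0.85,0,0,-11,-95,-240,79,0.85,0,0,-12,-110,-280,79,0.85,0,0,-14,-126,-320,79,0.85,0,0,-15,-142,-360,79,0.85,0,0,-16,-158,-400,79,0.85,0,0,-17,-174,-440,79,0.85,0,0,-18,-190,-480,79,0.85,0,0,-18,-198,-500,79,0.85,0,0,-18,-198,-500,79,0.85,0,0,-18,-198,-500,79,0.85,0,0,-18,-198,-500,79,0.85]

```text
clock: 15.0
position: [0.4279, -0.3161, 0.2708]
ee_rot: [-0.001, 0.974, -0.225, -0.0]
contact_force: [0.2, -0.0, 1.0]
width: 0.0722
gripper_force: 0.0
```

Run:
```python
from h import *
s=manip.get_state(); c=imaging.calibration("wrist"); im=imaging.get_image("wrist"); cv2.imwrite("pics/w6.png",im)
print(s["clock"],s["position"],s["ee_rot"])
for col in ("blue","red"):
    for k in contours(im,col,300): print(col,k.mean(0).round(),k.min(0),k.max(0),rect(cast(k,.069,c)))
```

```text
15.0 [ 0.42790604 -0.31609717  0.27080177] [-6.19226530e-04  9.74409173e-01 -2.24780380e-01 -4.01751349e-04]
blue [118.  78.] [56  0] [176 161] (602.4, -208.2, 127.7, 80.2, -24.2)
blue [274. 213.] [241 187] [305 236] (447.0, -273.5, 58.1, 45.5, 65.5)
red [374. 206.] [344 180] [407 229] (412.0, -361.2, 58.1, 46.0, 64.1)
```

View pics/w6.png

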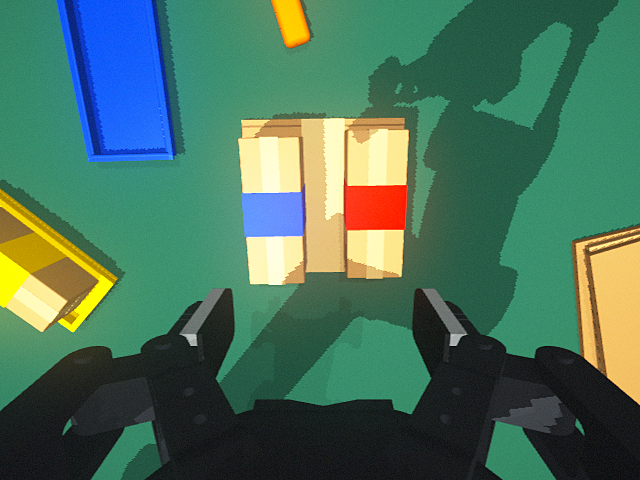

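The wrist view shows the blue carton top from (239,138) to (304,284) and the red from (346,130) to (406,278), both lying lengthways to the tool's x.

Run:
```python
from h import *
c=imaging.calibration("wrist");im=cv2.imread("pics/w6.png")
for n,q in (("blue",[(239,138),(301,137),(248,284),(304,284)]),("red",[(346,130),(408,130),(347,279),(403,277)])):
    P=cast(q,.069,c)[:,:2]*1000; print(n,P.mean(0).round(1),"len",np.hypot(*(P[0]-P[2])).round(1),np.hypot(*(P[1]-P[3])).round(1),"w",np.hypot(*(P[0]-P[1])).round(1),np.hypot(*(P[2]-P[3])).round(1), "ang",[np.degrees(np.arctan2(*(P[i]-P[i+2])[::-1])).round(1) for i in(0,1)])
k=contours(im,"blue",2000)[0]; print(k.min(0),k.max(0),rect(cast(k,.016,c)))
```

```text
blue [ 445.1 -271.9] len 138.9 139.7 w 54.8 55.2 ang [np.float64(-25.8), np.float64(-25.6)]
red [ 409.  -360.8] len 140.4 138.3 w 54.4 54.9 ang [np.float64(-24.5), np.float64(-24.3)]
[56  0] [176 161] (620.6, -186.1, 148.1, 93.0, -24.1)
```

jog_arm:
  deltas: [0,0,0,10,25,-20,0.85,0,0,0,17,45,-50,0.85,0,0,0,17,45,-90,0.85,0,0,0,17,45,-130,0.85,0,0,0,17,45,-165,0.85,0,0,0,17,45,-195,0.85,0,0,0,17,45,-215,0.85,0,0,0,17,45,-230,0.85,0,0,0,17,45,-230,0.85,0,0,0,17,45,-230,0.85,0,0,0,17,45,-230,0.55,0,0,0,17,45,-230,0.5,0,0,0,17,45,-230,0.45,0,0,0,17,45,-230,0.45,0,0,0,17,45,-230,0.45,0,0,0,17,45,-230,0.45]
  grip_force: 50

```text
clock: 16.65
position: [0.4458, -0.2725, 0.0427]
ee_rot: [0.0, 0.974, -0.225, 0.001]
contact_force: [0.8, 1.7, 7.2]
width: 0.0532
gripper_force: 54.8
```

jog_arm:
  deltas: [0,0,0,0,0,8,0.45,0,0,0,0,0,22,0.45,0,0,0,0,0,40,0.45,0,0,0,5,2,55,0.45,0,0,0,20,9,60,0.45,0,0,1,45,20,60,0.45,0,0,1,75,33,60,0.45,0,0,1,105,46,60,0.45,0,0,2,135,59,60,0.45,0,0,2,160,70,60,0.45,0,0,2,180,78,60,0.45,0,0,2,187,81,60,0.45,0,0,2,187,81,60,0.45,0,0,2,187,81,60,0.45]

```text
clock: 18.05
position: [0.6304, -0.1912, 0.1006]
ee_rot: [0.0, 0.978, -0.208, -0.001]
contact_force: [-0.8, -0.7, -2.9]
width: 0.0531
gripper_force: 53.6
```

Run:
```python
from h import *
s=manip.get_state(); print(s["clock"],s["position"],s["width"],s["contact_force"]); cv2.imwrite("pics/w7.png",imaging.get_image("wrist"))
```

```text
18.05 [ 0.63044249 -0.19116934  0.10057008] 0.053145490466904526 [-0.76371658 -0.66130667 -2.85943962]
```

View pics/w7.png

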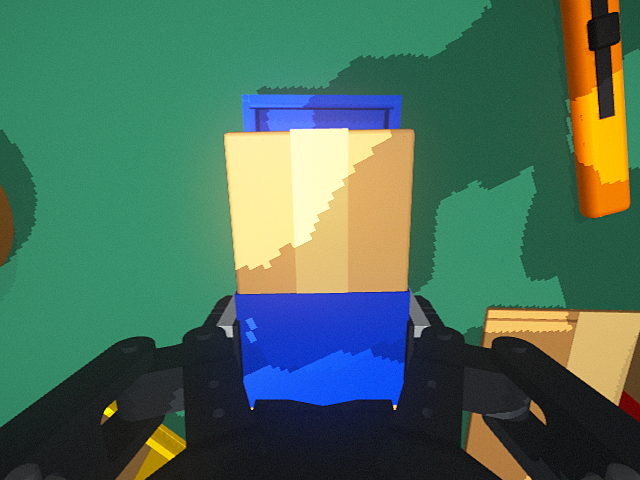

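Blue is over its tray: rim from (242,96) to (402,96), carton edge from (225,132) to (414,130).

```bash
python3 -c "
from h import *
chk([(242,96),(402,96)],[(225,132),(414,130)],.127,(87.5,70),-24)"
```

```text
rim len 88.0 carton w 52.2 angs -114.0 -113.4 tray c [ 631.5 -191. ] carton c [ 630.  -189.7] diff [ 1.5 -1.3]
```

jog_arm:
  deltas: [0,0,0,1,-1,-10,0.45,0,0,0,1,-1,-25,0.45,0,0,0,1,-1,-38,0.45,0,0,0,1,-1,-47,0.45,0,0,0,1,-1,-52,0.45,0,0,0,1,-1,-55,0.45,0,0,0,1,-1,-57,0.45,0,0,0,1,-1,-59,0.45,0,0,0,1,-1,-60,0.45,0,0,0,1,-1,-60,0.45,0,0,0,1,-1,-60,0.45,0,0,0,1,-1,-60,0.64,0,0,0,1,-1,-60,0.75,0,0,0,1,-1,-60,0.85,0,0,0,1,-1,-60,0.85,0,0,0,1,-1,-45,0.85,0,0,0,1,-1,-15,0.85,0,0,0,1,-1,20,0.85,0,0,0,1,-1,50,0.85,0,0,0,1,-1,50,0.85]

```text
clock: 20.1
position: [0.6357, -0.1935, 0.1569]
ee_rot: [0.001, 0.978, -0.208, 0.005]
contact_force: [0.5, 0.5, 1.6]
width: 0.0729
gripper_force: 0.0
```

Run:
```python
from h import *
c=imaging.calibration("wrist");s=manip.get_state(); print(s["clock"],s["position"]); im=imaging.get_image("wrist");cv2.imwrite("pics/w8.png",cv2.resize(im,(400,300)))
```

```text
20.1 [ 0.63568621 -0.1934997   0.1568504 ]
```

View pics/w8.png

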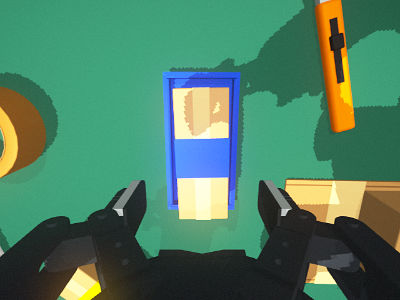

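Blue is seated at about (201,150). Now red.

jog_arm:
  deltas: [0,0,0,-20,-15,10,0.85,0,0,0,-50,-38,10,0.85,0,0,0,-82,-62,10,0.85,0,0,0,-114,-86,10,0.85,0,0,0,-146,-111,10,0.85,0,0,0,-178,-135,10,0.85,0,0,0,-208,-158,0,0.85,0,0,0,-223,-169,-5,0.85,0,0,0,-223,-169,-15,0.85,0,0,0,-223,-169,-45,0.85,0,0,0,-223,-169,-75,0.85,0,0,0,-223,-169,-97,0.85,0,0,0,-223,-169,-110,0.85,0,0,0,-223,-169,-110,0.85,0,0,0,-223,-169,-110,0.55,0,0,0,-223,-169,-110,0.5,0,0,0,-223,-169,-110,0.45,0,0,0,-223,-169,-110,0.45,0,0,0,-223,-169,-110,0.45,0,0,0,-223,-169,-110,0.45]

```text
clock: 22.15
position: [0.4098, -0.3613, 0.0415]
ee_rot: [0.0, 0.978, -0.208, 0.0]
contact_force: [-0.7, 1.5, -1.1]
width: 0.0535
gripper_force: 53.9
```

jog_arm:
  deltas: [0,0,0,0,0,8,0.45,0,0,0,0,0,22,0.45,0,0,0,0,0,42,0.45,0,0,0,0,0,65,0.45,0,0,0,1,10,82,0.45,0,0,1,2,30,90,0.45,0,0,2,4,65,90,0.45,0,0,3,6,105,90,0.45,0,0,4,8,145,90,0.45,0,0,5,10,185,90,0.45,0,0,6,12,225,90,0.45,0,0,8,14,265,90,0.45,0,0,9,17,305,90,0.45,0,0,10,19,345,90,0.45,0,0,11,21,385,90,0.45,0,0,12,24,425,90,0.45,0,0,13,26,465,90,0.45,0,0,14,28,505,90,0.45,0,0,15,30,540,90,0.45,0,0,16,32,565,90,0.45]

```text
clock: 24.15
position: [0.4399, 0.2064, 0.1311]
ee_rot: [-0.0, 0.998, -0.068, -0.001]
contact_force: [1.0, -0.1, -1.8]
width: 0.0534
gripper_force: 54.1
```

jog_arm:
  deltas: [0,0,1,2,25,-3,0.45,0,0,2,3,55,-10,0.45,0,0,3,4,80,-20,0.45,0,0,3,5,96,-28,0.45,0,0,3,5,102,-30,0.45,0,0,3,5,102,-30,0.45,0,0,3,5,102,-30,0.45]

```text
clock: 24.85
position: [0.4464, 0.3049, 0.1014]
ee_rot: [0.001, 0.999, -0.044, -0.0]
contact_force: [0.0, 0.0, -2.3]
width: 0.0533
gripper_force: 54.0
```

Run:
```python
from h import *
s=manip.get_state(); print(s["clock"],s["position"],s["width"],s["contact_force"]); cv2.imwrite("pics/w9.png",imaging.get_image("wrist"))
```

```text
24.85 [0.44641661 0.30485843 0.10144879] 0.053307597743295326 [ 0.00234007  0.02254676 -2.33538931]
```

View pics/w9.png

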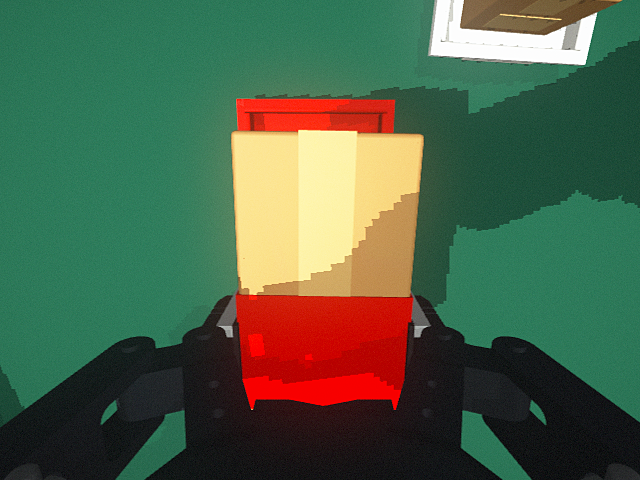

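Red is over its tray: rim from (237,99) to (395,99), carton edge from (232,133) to (423,135).

```bash
python3 -c "
from h import *
chk([(237,99),(395,99)],[(232,133),(423,135)],.129,(87.5,70),-5.2)"
```

```text
rim len 87.5 carton w 52.4 angs -95.0 -95.6 tray c [446.9 309.2] carton c [444.9 304.3] diff [1.9 4.9]
```

jog_arm:
  deltas: [0,0,0,2,4,-10,0.45,0,0,0,2,4,-25,0.45,0,0,0,2,4,-38,0.45,0,0,0,2,4,-47,0.45,0,0,0,2,4,-52,0.45,0,0,0,2,4,-55,0.45,0,0,0,2,4,-57,0.45,0,0,0,2,4,-59,0.45,0,0,0,2,4,-61,0.45,0,0,0,2,4,-61,0.45,0,0,0,2,4,-61,0.45,0,0,0,2,4,-61,0.64,0,0,0,2,4,-61,0.75,0,0,0,2,4,-61,0.85,0,0,0,2,4,-61,0.85,0,0,0,2,4,-45,0.85,0,0,0,2,4,-15,0.85,0,0,0,2,4,20,0.85,0,0,0,2,4,60,0.85,0,0,0,2,4,80,0.85]

```text
clock: 26.9
position: [0.4501, 0.3105, 0.1849]
ee_rot: [-0.001, 0.999, -0.044, 0.002]
contact_force: [0.6, 0.4, -0.3]
width: 0.0723
gripper_force: 0.0
```

Run:
```python
from h import *
w=imaging.get_image("wrist");sd=imaging.get_image("side")
cv2.imwrite("pics/m9.png",np.hstack([cv2.resize(w,(400,300)),cv2.resize(sd[140:415,180:547],(400,300))]))
```

```text
(no output)
```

View pics/m9.png

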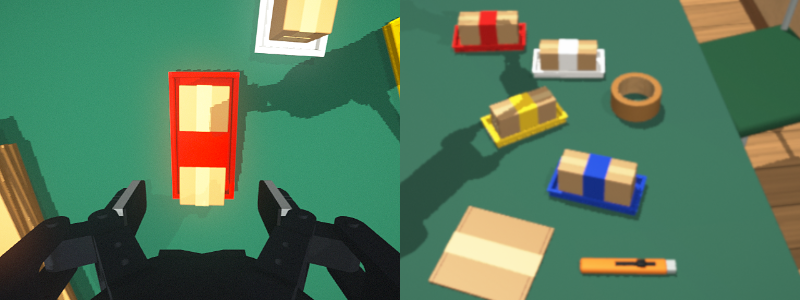

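All four cartons stand in their own trays: red (203,145) in the left half, red (489,30), white (568,58), yellow (524,115) and blue (598,178) in the right. The tape roll (636,97) and the cutter (627,266) haven't moved.

```bash
python3 -c "
from rig import manip
print(manip.sign_off())"
```

```text
the job is handed in; nothing more can be done
None
```

The job is handed in at about 27 s on the clock: all four cartons stand upright in the trays of their colour, and the last pictures show the tape roll and cutter where they were; the sign-off returned no verdict.

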